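# Set the stock tags on the art-room supply board

### The job

Set the four hinged wooden tags on the supply board so that only the full bins show the face with the round disc: push tags over with a fingertip until each tag in front of a full bin leans right back towards its bin (disc face up), and each tag in front of a bin that is empty or nearly empty leans right forward, away from its bin (bar face up). Tags that are already right can stay. Leave the bins and the things lying around where they are.

Things in the scene. Friction and masses are not known exactly. Their poses are not given: they have to be found in the camera images.
- board: fixed flat plywood board on the table, 10 mm thick, 250 (x) by 420 mm (y). Origin on the table under the middle of the tag row; +x from the tags to the bins, away from the robot; +y along the row to the robot's left; z up. Tags stand at x = 0, y = +-47.5 and +-142.5 mm, each one's bin straight behind it at x = 152.5 mm. Which tag and bin is at which place varies
- hinge_a (a point): middle of the hinge of tag a, 32 mm above the table, fixed; axes as the board's (x to the bin behind it, y along the hinge, z up). It sits in an aluminium bracket 36 (x) by 64 mm (y) whose ears reach 12 mm above the hinge; two thin rest bars along y, 11 mm either side of the hinge, have their tops 10.5 mm above it
- tag_a (a joint): hinge angle of tag a: 0 upright; positive: leans to its bin, disc face up; negative: leans to the robot, bar face up. Stops on its rests at +0.6 and -0.6 rad (top edge then 33 mm to that side of the hinge, 48 mm above it). Swings freely with slight friction; pushed past upright it falls over by its own weight
- top_a (a point): middle of the top edge of tag a, moves with it; z from hinge to top, y along the hinge. The tag is a plywood plate 50 mm wide, 4 mm thick, top edge 58 mm from the hinge axis, about 50 g. One face has a flat round disc 28 mm across (full), the other a single bar 10 by 38 mm (refill), both of the same dark wood
- hinge_b (a point): middle of the hinge of tag b, 32 mm above the table, fixed; axes as the board's (x to the bin behind it, y along the hinge, z up). It sits in an aluminium bracket 36 (x) by 64 mm (y) whose ears reach 12 mm above the hinge; two thin rest bars along y, 11 mm either side of the hinge, have their tops 10.5 mm above it
- tag_b (a joint): hinge angle of tag b: 0 upright; positive: leans to its bin, disc face up; negative: leans to the robot, bar face up. Stops on its rests at +0.6 and -0.6 rad (top edge then 33 mm to that side of the hinge, 48 mm above it). Swings freely with slight friction; pushed past upright it falls over by its own weight
- top_b (a point): middle of the top edge of tag b, moves with it; z from hinge to top, y along the hinge. The tag is a plywood plate 50 mm wide, 4 mm thick, top edge 58 mm from the hinge axis, about 50 g. One face has a flat round disc 28 mm across (full), the other a single bar 10 by 38 mm (refill), both of the same dark wood
- hinge_c (a point): middle of the hinge of tag c, 32 mm above the table, fixed; axes as the board's (x to the bin behind it, y along the hinge, z up). It sits in an aluminium bracket 36 (x) by 64 mm (y) whose ears reach 12 mm above the hinge; two thin rest bars along y, 11 mm either side of the hinge, have their tops 10.5 mm above it
- tag_c (a joint): hinge angle of tag c: 0 upright; positive: leans to its bin, disc face up; negative: leans to the robot, bar face up. Stops on its rests at +0.6 and -0.6 rad (top edge then 33 mm to that side of the hinge, 48 mm above it). Swings freely with slight friction; pushed past upright it falls over by its own weight
- top_c (a point): middle of the top edge of tag c, moves with it; z from hinge to top, y along the hinge. The tag is a plywood plate 50 mm wide, 4 mm thick, top edge 58 mm from the hinge axis, about 50 g. One face has a flat round disc 28 mm across (full), the other a single bar 10 by 38 mm (refill), both of the same dark wood
- hinge_d (a point): middle of the hinge of tag d, 32 mm above the table, fixed; axes as the board's (x to the bin behind it, y along the hinge, z up). It sits in an aluminium bracket 36 (x) by 64 mm (y) whose ears reach 12 mm above the hinge; two thin rest bars along y, 11 mm either side of the hinge, have their tops 10.5 mm above it
- tag_d (a joint): hinge angle of tag d: 0 upright; positive: leans to its bin, disc face up; negative: leans to the robot, bar face up. Stops on its rests at +0.6 and -0.6 rad (top edge then 33 mm to that side of the hinge, 48 mm above it). Swings freely with slight friction; pushed past upright it falls over by its own weight
- top_d (a point): middle of the top edge of tag d, moves with it; z from hinge to top, y along the hinge. The tag is a plywood plate 50 mm wide, 4 mm thick, top edge 58 mm from the hinge axis, about 50 g. One face has a flat round disc 28 mm across (full), the other a single bar 10 by 38 mm (refill), both of the same dark wood
- bin_erasers: a FULL bin: a loose open plywood box 75 mm (x) by 78 mm (y) by 42 mm high, origin at the centre of its underside, axes as the board's, packed over the brim with white erasers (contents up to 51 mm above its underside)
- bin_dowels: a FULL bin: a loose open plywood box 75 mm (x) by 78 mm (y) by 42 mm high, origin at the centre of its underside, axes as the board's, packed over the brim with upright round wooden dowel stubs (contents up to 58 mm above its underside)
- bin_bare: a bin that is NOT full: a loose open plywood box 75 mm (x) by 78 mm (y) by 42 mm high, origin at the centre of its underside, axes as the board's, empty
- bin_last: a bin that is NOT full: a loose open plywood box 75 mm (x) by 78 mm (y) by 42 mm high, origin at the centre of its underside, axes as the board's, with one last eraser on its floor
- tape_roll: bystander: a loose roll of masking tape lying flat, 90 mm across, 24 mm high, on the table beside the board; origin at the centre of its underside
- paper_cup: bystander: a loose paper cup, 74 mm across the rim, 86 mm high, with thin sticks up to about 145 mm high, beside the board; origin at the centre of its underside
- spray_can: bystander: a loose spray can 52 mm across, 150 mm high, standing beside the board; origin at the centre of its underside
- eraser: bystander: a loose eraser 22 by 48 mm, 14 mm high, lying on the table in front of the board, 85 to 100 mm from the tag row; origin at the centre of its underside
Things that resemble listed ones, but are neither listed nor needed, are in the scene too. Leave any blue or pink look-alike of the bin_last alone.

How it is judged:
At the end, for the whole second after the job is handed in: the two tags in front of the full bins rest leaning towards their bins (joint above 0.5 rad), the two others lean away from their bins (below -0.5 rad), all at rest (under 0.1 rad/s); no bin or bystander has moved more than 15 mm ((y of bin_erasers in the frame of hinge_a above 0.045 m or y of bin_erasers in the frame of hinge_a below -0.045 m or value of joint tag_a above 0.5 rad) and (y of bin_dowels in the frame of hinge_a above 0.045 m or y of bin_dowels in the frame of hinge_a below -0.045 m or value of joint tag_a above 0.5 rad) and (y of bin_bare in the frame of hinge_a above 0.045 m or y of bin_bare in the frame of hinge_a below -0.045 m or value of joint tag_a below -0.5 rad) and (y of bin_last in the frame of hinge_a above 0.045 m or y of bin_last in the frame of hinge_a below -0.045 m or value of joint tag_a below -0.5 rad) and (y of bin_erasers in the frame of hinge_b above 0.045 m or y of bin_erasers in the frame of hinge_b below -0.045 m or value of joint tag_b above 0.5 rad) and (y of bin_dowels in the frame of hinge_b above 0.045 m or y of bin_dowels in the frame of hinge_b below -0.045 m or value of joint tag_b above 0.5 rad) and (y of bin_bare in the frame of hinge_b above 0.045 m or y of bin_bare in the frame of hinge_b below -0.045 m or value of joint tag_b below -0.5 rad) and (y of bin_last in the frame of hinge_b above 0.045 m or y of bin_last in the frame of hinge_b below -0.045 m or value of joint tag_b below -0.5 rad) and (y of bin_erasers in the frame of hinge_c above 0.045 m or y of bin_erasers in the frame of hinge_c below -0.045 m or value of joint tag_c above 0.5 rad) and (y of bin_dowels in the frame of hinge_c above 0.045 m or y of bin_dowels in the frame of hinge_c below -0.045 m or value of joint tag_c above 0.5 rad) and (y of bin_bare in the frame of hinge_c above 0.045 m or y of bin_bare in the frame of hinge_c below -0.045 m or value of joint tag_c below -0.5 rad) and (y of bin_last in the frame of hinge_c above 0.045 m or y of bin_last in the frame of hinge_c below -0.045 m or value of joint tag_c below -0.5 rad) and (y of bin_erasers in the frame of hinge_d above 0.045 m or y of bin_erasers in the frame of hinge_d below -0.045 m or value of joint tag_d above 0.5 rad) and (y of bin_dowels in the frame of hinge_d above 0.045 m or y of bin_dowels in the frame of hinge_d below -0.045 m or value of joint tag_d above 0.5 rad) and (y of bin_bare in the frame of hinge_d above 0.045 m or y of bin_bare in the frame of hinge_d below -0.045 m or value of joint tag_d below -0.5 rad) and (y of bin_last in the frame of hinge_d above 0.045 m or y of bin_last in the frame of hinge_d below -0.045 m or value of joint tag_d below -0.5 rad) and velocity of joint tag_a between -0.1 and 0.1 rad/s and velocity of joint tag_b between -0.1 and 0.1 rad/s and velocity of joint tag_c between -0.1 and 0.1 rad/s and velocity of joint tag_d between -0.1 and 0.1 rad/s and distance of each of bin_erasers, bin_dowels, bin_bare, bin_last, tape_roll, paper_cup, spray_can, eraser from where it was at the start of the episode below 0.015 m); the robot touches nothing.
It fails at once if a bin is pushed away or lifted (moved more than 20 mm) (distance of any of bin_erasers, bin_dowels, bin_bare, bin_last from where it was at the start of the episode above 0.02 m).
It fails at once if a thing lying around is pushed away or lifted (moved more than 20 mm) (distance of any of tape_roll, paper_cup, spray_can, eraser from where it was at the start of the episode above 0.02 m).
It also fails if it takes over 58 s, if anything falls off the work surface, if the arm or the gripper's body presses on something with over 40 N, if the wrist force passes 120 N, or if a joint passes its speed limit or range.

### The arm

A 6-joint arm with a two-finger parallel gripper is mounted at the origin on the work surface. World frame = base frame: x ahead of the robot, y to its left, z up, the work surface at z = 0. Lengths are in m, angles in rad, forces in N, time in s.
With the tool pointing down it reaches from about 0.4 to 0.925 m from the base axis. Payload 3.4 kg.
Tool frame: the origin (TCP) lies on the centre line of the jaws, within the pads' length; the fingertips stand 8 mm ahead of it and the grasp point (between the pads) lies 11 mm behind it; z points along the fingers, y is the line along which they close (so a half turn about z gives the same grasp; the last joint's range is limited). The gripper opens to 85 mm and grips with 20 to 120 N. Pads are 22 mm wide; open, the fingers measure 114 mm over their backs; the gripper's body (76 mm by 85 mm) begins 54 mm behind the grasp point. The pads swing forward as they close: fully open they stand 13 mm farther back than shut.
Start: joints at [-0.073, 0.307, 1.506, -0, 1.328, -0.073], TCP at [0.575, -0, 0.239] pointing down, gripper open.
Joint ranges: [-3.12, 3.12], [-1.05, 2.28], [0.14, 2.33], [-1.42, 4.57], [0.1, 2.73], [-2.68, 2.68]. Speed limits (rad/s): [2.57, 2.57, 3.14, 3.14, 3.14, 3.14].

### API

Orientations are given as a rotation vector (axis times angle).
In Python, from plant import env gives the robot as it stands.
- The arm moves only by the tool move_arm, never from a script. Its argument "motion" is a list that holds one entry, the list of rows, each a list of 7 numbers: the finger opening in cm, from 0 to 8.54, then the shift along the tool's x, y, z in cm, then the turn, a rotation vector about the tool's x, y, z in rad. A call has exactly 8 rows; each row shifts and turns the commanded pose from where the row before left it, along the tool's axes as they then stand; what a row does not reach is not made up. A row lasts 1/8 s, in which the tool goes at most 62.5 mm and 10.7 degrees, less where a joint would pass 70% of its speed; a pose out of reach is approached as far as the arm can. A call with a gripper value outside its range is refused whole. The fingers move at their own pace and stop on an object; "force" is the grip in N (left out, the last holds). Time passes only in rows, so rows that do not move let the fingers close, or fill a call up. It gives the time, the measured TCP pose, the force, the opening and the grip force at its end, in the units of the state.
- env.observe(): the state, without advancing time (a new reading comes with each control period).
- env.capture(name): name is "scene" or "side" or "wrist"; returns the picture (420x560x3 uint8, blue, green, red); there is no depth.
- env.camera_model(name): a dict with "fx", "fy", "cx", "cy" (pixels), "distortion" ([k1, k2, p1, p2, k3] as OpenCV has them; the pictures are not rectified), "extrinsics" (4x4, takes a point from world to camera coordinates). Camera axes: x right, y up, looking along -z (the intrinsics and any distortion apply to the point x, -y, -z); pixel columns grow to the right and rows downward; lengths in m; the calibration is good to about 2 mm. A picture is of the moment at which its call begins: read the wrist's pose just before it. camera_model takes no time and is no camera call; for the wrist camera it gives the pose at the moment of the call.
- env.close_job(): hands the job in; it is judged then, once.
The state is a dict: "time": time; "joint_pos": joint angles; "dq": joint speeds; "joint_torque": joint torques, N m; "eef_pos": TCP position; "ee_rot": TCP orientation; "contact_force": force on the tool from outside, world axes, zero at the start; "moment": the same for the moment, N m; "finger_gap": finger opening in m; "finger_force": force on a finger pad.
Only numpy, scipy, OpenCV 4.12 (cv2) and the standard library are available. Lean on these libraries where they do the work, as an engineer would, in place of code of your own. Each camera call takes 0.05 s, during which the arm holds its last target. There are 200 camera calls.

## Working session

There is one attempt and no reset: what is moved stays moved. The work goes in short steps, Python scripts to look and compute and a tool call to move; the robot and the scene stay as the last step left them, time stands still between calls to the robot, and variables do not carry over. Pictures are saved under pics/ and viewed, at most 10 in all, crops included, and the job is handed in when it is done.

Besides the shell and the picture viewer there is one more tool, called after "Emit:" as a command line: name --argument value ..., lists and objects as JSON in quotes. move_arm: Moves the arm, as the interface text tells. Its arguments: {"type":"object","properties":{"motion":{"type":"array"},"force":{"type":"number"}},"required":["motion"]}

```bash
mkdir -p pics; ls
python3 - <<'E'
from plant import env
import cv2,numpy as np
s=env.observe();print(s['time'],s['eef_pos'],s['ee_rot'],s['finger_gap'])
for n in("scene","side","wrist"):
    m=env.camera_model(n);print(n,m['fx'],m['cx'],m['cy'],m['distortion'],np.round(m['extrinsics'],3).tolist())
    cv2.imwrite(f'pics/{n}0.png',env.capture(n))
E
```

```text
pics
0.0 [5.74307979e-01 3.62706630e-05 2.38370222e-01] [-2.22030454e+00 -2.22030040e+00  2.10165932e-03] 0.08519953845674608
scene 379.2672864590929 283.06904172892337 210.4425838161072 [-0.0250159  0.         0.         0.         0.       ] [[0.886, 0.464, 0.012, -0.529], [-0.292, 0.537, 0.791, 0.061], [0.361, -0.705, 0.611, -1.11], [0.0, 0.0, 0.0, 1.0]]
side 379.99228034003556 281.36586362213524 202.71529024071114 [0.00311198 0.         0.         0.         0.        ] [[-0.96, -0.279, -0.015, 0.565], [0.201, -0.725, 0.659, -0.13], [-0.195, 0.629, 0.752, -0.841], [0.0, 0.0, 0.0, 1.0]]
wrist 367.79059409313794 275.439365161927 206.09135875207758 [-0.09821308  0.          0.          0.          0.        ] [[1.0, 0.0, -0.002, -0.576], [-0.001, 0.949, -0.314, 0.042], [0.002, 0.314, 0.949, -0.381], [0.0, 0.0, 0.0, 1.0]]
```

View pics/scene0.png

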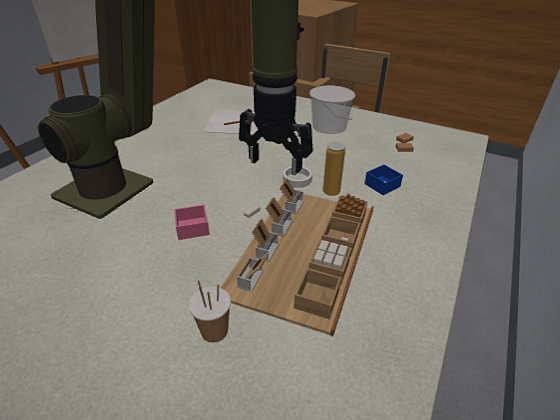

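View pics/side0.png

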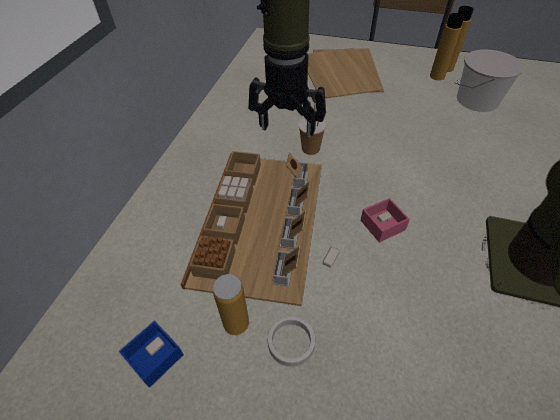

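View pics/wrist0.png

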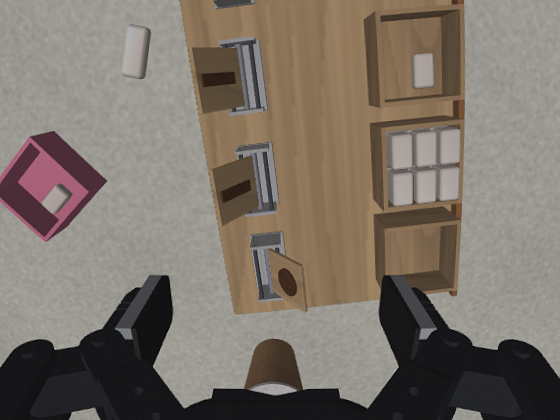

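The wrist view shows the bins from +y to -y as dowels (off picture), last (415,58), erasers (422,165) and bare (418,252). The -y tag shows its disc (287,282). The next two show bars (236,190 and 218,78), and the dowel tag also seems to lean to the robot in the scene view (288,187). So three tags need flipping: dowels to +, erasers to + and bare to -. Next I measure the board and the bystanders.

```bash
cat > h.py <<'E'
from plant import env
import cv2,numpy as np
def ray(n,px,z):
    m=env.camera_model(n);K=np.array([[m['fx'],0,m['cx']],[0,m['fy'],m['cy']],[0,0,1]])
    p=cv2.undistortPoints(np.array(px,float).reshape(-1,1,2),K,np.array(m['distortion'])).reshape(-1,2)
    E=m['extrinsics'];R=E[:3,:3];c=-R.T@E[:3,3]
    d=np.c_[p[:,0],-p[:,1],-np.ones(len(p))]@R
    return c+d*((z-c[2])/d[:,2])[:,None]
def proj(n,P):
    m=env.camera_model(n);K=np.array([[m['fx'],0,m['cx']],[0,m['fy'],m['cy']],[0,0,1]])
    E=np.diag([1,-1,-1,1])@m['extrinsics']
    return cv2.projectPoints(np.array(P,float),cv2.Rodrigues(E[:3,:3])[0],E[:3,3],K,np.array(m['distortion']))[0].reshape(-1,2)
E
python3 - <<'E'
from h import *
print('wrist board',ray('wrist',[(235,314),(457,294)],.01).round(4))
print('wrist board left edge',ray('wrist',[(181,5),(220,230)],.01).round(4))
print('side board',ray('side',[(322,162),(302,303),(183,288)],.01).round(4))
print('scene board',ray('scene',[(222,290),(333,330)],.01).round(4))
print('cup',ray('side',[(311,152)],0),'cupscene',ray('scene',[(214,338)],0),'tape',ray('side',[(292,346)],0.0),'can',ray('side',[(235,330)],0),'eraser',ray('wrist',[(136,52)],.014))
a=cv2.imread('pics/wrist0.png');b=cv2.imread('pics/scene0.png')[165:305,215:385]
cv2.imwrite('pics/scenecrop.png',cv2.resize(b,None,fx=4,fy=4,interpolation=2))
E
```

```text
wrist board [[ 0.5289 -0.1727  0.01  ]
 [ 0.7883 -0.1482  0.01  ]]
wrist board left edge [[ 0.4898  0.1529  0.01  ]
 [ 0.5168 -0.067   0.01  ]]
side board [[ 0.5237 -0.1797  0.01  ]
 [ 0.4739  0.2428  0.01  ]
 [ 0.7229  0.2778  0.01  ]]
scene board [[ 0.5315 -0.1539  0.01  ]
 [ 0.7768 -0.1352  0.01  ]]
cup [[ 0.56469293 -0.22340409  0.        ]] cupscene [[ 0.58043151 -0.25250215  0.        ]] tape [[0.47148747 0.32902115 0.        ]] can [[0.58761003 0.32938342 0.        ]] eraser [[0.44590942 0.1123882  0.014     ]]
```

View pics/scenecrop.png

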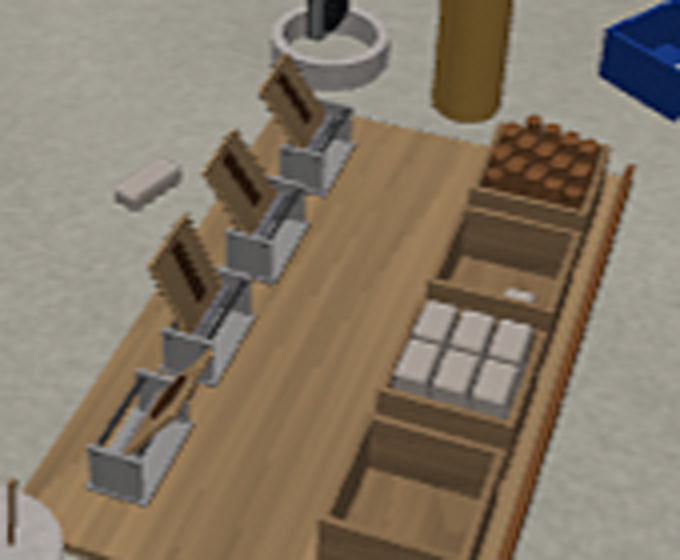

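The crop confirms it: the three tags at +y show bars and lean to the robot, and the tag before the bare bin shows its disc. Now the tag row from the top edges in the wrist view.

Run:
```python
from h import *
t=ray('wrist',[(193,48),(199,112),(212,165),(218,224),(299,256),(307,311)],.08)
print(t.round(4))
m=t.reshape(3,2,3).mean(1)[:,:2]
best=None
from scipy.optimize import least_squares
L=np.array([[-.033,.0475],[-.033,-.0475],[.033,-.1425]])
def W(p,L):
    c,s=np.cos(p[2]),np.sin(p[2]);return p[:2]+L@np.array([[c,s],[-s,c]])
r=least_squares(lambda p:(W(p,L)-m).ravel(),[.6,0,.12]);print(r.x.round(4),r.fun.round(4))
p=r.x
for n in('wrist','scene','side'):
  print(n,proj(n,np.c_[W(p,np.array([[0,.1425],[0,.0475],[0,-.0475],[0,-.1425],[.1525,.1425],[-.033,.1425]])),[.032]*4+[.052,.08]]).round(0).tolist())
print(W(p,np.array([[0,.1425],[0,.0475],[0,-.0475],[0,-.1425]])).round(4))
```

```text
[[ 0.514   0.1082  0.08  ]
 [ 0.5162  0.0606  0.08  ]
 [ 0.5244  0.0182  0.08  ]
 [ 0.5269 -0.0332  0.08  ]
 [ 0.5969 -0.0633  0.08  ]
 [ 0.6057 -0.1205  0.08  ]]
[0.5526 0.0435 0.1201] [-0.001   0.0023 -0.0001 -0.0002  0.0011 -0.0021]
wrist [[227.0, -42.0], [243.0, 74.0], [257.0, 177.0], [269.0, 266.0], [416.0, -70.0], [174.0, -55.0]]
scene [[295.0, 200.0], [282.0, 220.0], [268.0, 244.0], [251.0, 272.0], [351.0, 206.0], [283.0, 182.0]]
side [[281.0, 267.0], [288.0, 231.0], [293.0, 200.0], [299.0, 173.0], [210.0, 252.0], [297.0, 256.0]]
[[ 0.5355  0.1849]
 [ 0.5469  0.0906]
 [ 0.5582 -0.0037]
 [ 0.5696 -0.098 ]]
```

Emit:
move_arm --motion '[[[0,-0.4,-2.9,0,0,0,0],[0,-0.4,-2.9,0,0,0,0],[0,-0.4,-2.8,0,0,0,0],[0,0,0,2,0,0,0],[0,0,0,2,0,0,0],[0,0,0,2,0,0,0],[0,0,0,2,0,0,0],[0,0,0,0,0,0,0]]]'

```text
time: 1.15
eef_pos: [0.4874, -0.0119, 0.1578]
ee_rot: [-2.219, -2.219, 0.004]
contact_force: [0.2, 0.1, -0.0]
finger_gap: 0.0001
finger_force: 0.0
```

Fingers shut. Now I go down in front of the erasers tag, then push.

Emit:
move_arm --motion '[[[0,0,0,3,0,0,0],[0,0,0,3,0,0,0],[0,0,0,2.6,0,0,0],[0,0,0,0,0,0,0],[0,0.1,1,0,0,0,0],[0,0.1,1,0,0,0,0],[0,0.1,1,0,0,0,0],[0,0.1,1,0,0,0,0]]]'

```text
time: 2.15
eef_pos: [0.5303, -0.008, 0.0738]
ee_rot: [2.221, 2.221, 0.001]
contact_force: [0.5, -0.2, -0.5]
finger_gap: -0.0001
finger_force: 0.1
```

Emit:
move_arm --motion '[[[0,0.1,1,0,0,0,0],[0,0.1,1,0,0,0,0],[0,0.1,1,0,0,0,0],[0,0.1,0.8,0,0,0,0],[0,0,0,0,0,0,0],[0,0,0,0,0,0,0],[0,0,-2,0,0,0,0],[0,0,-2,0,0,0,0]]]'

```text
time: 3.15
eef_pos: [0.5262, -0.004, 0.0733]
ee_rot: [-2.221, -2.221, 0.0]
contact_force: [0.5, 0.4, 0.9]
finger_gap: -0.0002
finger_force: 0.0
```

Emit:
move_arm --motion '[[[0,0,-2,-3,0,0,0],[0,0,-2,-3,0,0,0],[0,3.6,-2,0,0,0,0],[0,3.6,0,0,0,0,0],[0,3.6,0,0,0,0,0],[0,3.6,0,0,0,0,0],[0,3.6,0,0,0,0,0],[0,0,0,0,0,0,0]]]'

```text
time: 4.15
eef_pos: [0.4668, 0.1779, 0.1335]
ee_rot: [-2.218, -2.225, -0.001]
contact_force: [0.3, -0.6, 0.7]
finger_gap: -0.0001
finger_force: 0.0
```

Run:
```python
from h import *
print(env.observe()['eef_pos'])
cv2.imwrite('pics/scene1.png',cv2.resize(env.capture('scene')[165:305,215:385],None,fx=4,fy=4,interpolation=2))
```

```text
[0.4667713  0.1778666  0.13345049]
```

View pics/scene1.png

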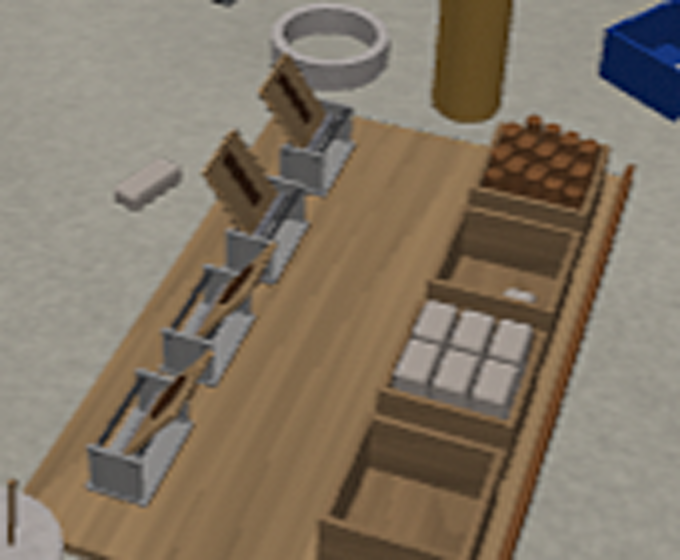

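The erasers tag (crop 235,285) has flipped to its disc face, and nothing else has moved. Next is the dowel tag.

Emit:
move_arm --motion '[[[0,0,0,3,0,0,0],[0,0,0,3,0,0,0],[0,0,0,0,0,0,0],[0,0.1,1,0,0,0,0],[0,0.1,1,0,0,0,0],[0,0.1,1,0,0,0,0],[0,0.1,1,0,0,0,0],[0,0.1,1,0,0,0,0]]]'

```text
time: 5.2
eef_pos: [0.518, 0.1811, 0.0735]
ee_rot: [2.221, 2.221, 0.001]
contact_force: [-0.6, 0.5, -0.0]
finger_gap: -0.0001
finger_force: 0.0
```

Emit:
move_arm --motion '[[[0,0.1,1,0,0,0,0],[0,0.1,1,0,0,0,0],[0,0,0.7,0,0,0,0],[0,0,0,0,0,0,0],[0,0,0,0,0,0,0],[0,0,-2,0,0,0,0],[0,0,-2,0,0,0,0],[0,0,-1,-3,0,0,0]]]'

```text
time: 6.2
eef_pos: [0.4899, 0.1821, 0.1015]
ee_rot: [-2.218, -2.219, 0.01]
contact_force: [1.4, -0.2, 0.2]
finger_gap: 0.0002
finger_force: 0.0
```

Emit:
move_arm --motion '[[[0,0,0,-3,0,0,0],[0,0,0,-3,0,0,0],[0,-5,2.5,0,0,0,0],[0,-5,2.5,0,0,0,0],[0,-5,2.5,0,0,0,0],[0,-5,2.5,0,0,0,0],[0,-5,2.5,0,0,0,0],[0,-2.3,2.6,0,0,0,0]]]'

```text
time: 7.2
eef_pos: [0.6449, -0.0929, 0.1632]
ee_rot: [-2.224, -2.219, 0.001]
contact_force: [0.8, 0.3, 0.1]
finger_gap: 0.0001
finger_force: 0.0
```

Emit:
move_arm --motion '[[[0,0,0,0,0,0,0],[0,0,0,0,0,0,0],[0,0,0,0,0,0,0],[0,0,0,0,0,0,0],[0,0,0,0,0,0,0],[0,0,0,0,0,0,0],[0,0,0,0,0,0,0],[0,0,0,0,0,0,0]]]'

```text
time: 8.2
eef_pos: [0.645, -0.0901, 0.1633]
ee_rot: [2.221, 2.221, 0.0]
contact_force: [0.2, -0.5, -0.1]
finger_gap: -0.0001
finger_force: 0.0
```

Emit:
move_arm --motion '[[[0,0,-0.4,1,0,0,0],[0,0,0,2,0,0,0],[0,0,0,2,0,0,0],[0,0,0,2,0,0,0],[0,0,0,2,0,0,0],[0,0,0,0,0,0,0],[0,-0.1,-1,0,0,0,0],[0,-0.1,-1,0,0,0,0]]]'

```text
time: 9.2
eef_pos: [0.6207, -0.0922, 0.0741]
ee_rot: [2.221, 2.221, 0.001]
contact_force: [-0.7, -0.2, -0.0]
finger_gap: -0.0004
finger_force: 0.0
```

Emit:
move_arm --motion '[[[0,-0.1,-1,0,0,0,0],[0,-0.1,-1,0,0,0,0],[0,-0.1,-1,0,0,0,0],[0,-0.1,-1,0,0,0,0],[0,-0.1,-1,0,0,0,0],[0,-0.1,-1,0,0,0,0],[0,0,0,0,0,0,0],[0,0,0,0,0,0,0]]]'

```text
time: 10.2
eef_pos: [0.5614, -0.0981, 0.0734]
ee_rot: [2.221, 2.221, 0.001]
contact_force: [-0.6, 0.4, -0.2]
finger_gap: -0.0001
finger_force: 0.0
```

Emit:
move_arm --motion '[[[0,0,2,0,0,0,0],[0,0,2,-1,0,0,0],[0,0,0,-4,0,0,0],[0,0,0,-4,0,0,0],[0,0,0,-4,0,0,0],[0,0,0,-2,0,0,0],[0,0,0,0,0,0,0],[0,0,0,0,0,0,0]]]'

```text
time: 11.2
eef_pos: [0.6005, -0.0978, 0.2222]
ee_rot: [-2.22, -2.221, 0.001]
contact_force: [-0.7, -0.1, -0.1]
finger_gap: 0.0003
finger_force: 0.0
```

Run:
```python
from h import *
cv2.imwrite('pics/scene2.png',cv2.resize(env.capture('scene')[165:315,200:385],None,fx=4,fy=4,interpolation=2))
cv2.imwrite('pics/side2.png',env.capture('side'))
```

```text
(no output)
```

View pics/scene2.png

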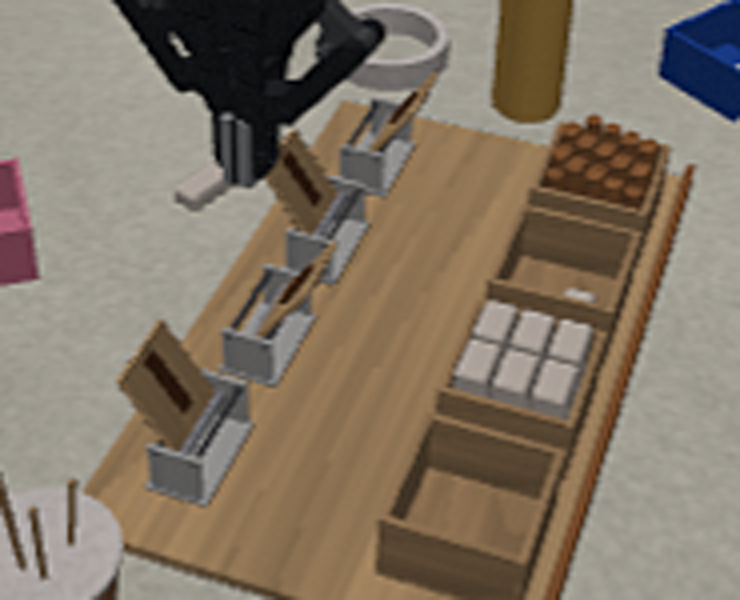

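View pics/side2.png

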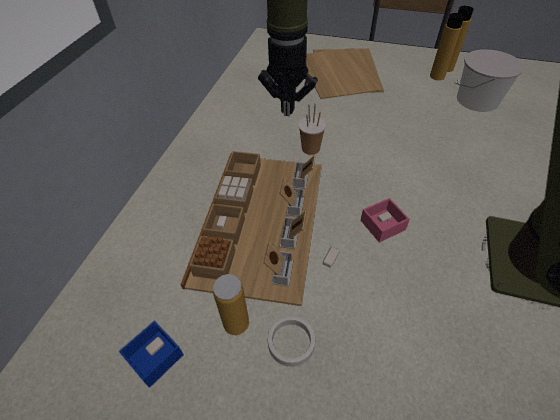

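The tags before the dowels and erasers bins show their discs (side view 274,258 and 288,191). The tags before the last and bare bins show bars (297,222 and 308,165). Bins and bystanders are where they were, so I hand in.

```bash
python3 -c "
from plant import env
print(env.close_job())"
```

```text
the job is handed in; nothing more can be done
None
```

The job is handed in: the tags at the two full bins (dowels, erasers) lean back with discs up, the two at the bare and last-eraser bins lean forward with bars up, and the final pictures show no bin or bystander moved; no verdict was returned.

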